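# Show the kit torch to the check camera

### The job

The torch in the first-aid kit has to be shown to the check camera: first clear the wooden splint that lies across the open kit, laying it (not dropping it) flat and lengthwise in the free part of the steel tray, beside and parallel to the splint already there. Then take the torch (the tube with the wider head, not the plain one) out of the kit and hold it up level in front of the camera, at lens height on the lens's line of sight, its glass facing the lens squarely and about 15 cm from it. Finish while still holding it there motionless in the gripper, and leave all other things where they are.

Things in the scene. Friction and masses are not known exactly. Their poses are not given: they have to be found in the camera images.
- splint_center (a point): Wooden splint to be cleared: flat bar 240 long (its x axis) x 26 wide (y) x 8 mm thick (z), 45 g, both ends alike. At the start it lies across the kit on its two rims along the kit's x axis, roughly over the kit's middle, so its underside is 60 mm above the table. This point is its centre.
- tray_free (a point): Point on the floor of the fixed steel tray (290 x 140 x 18 mm outside, walls and floor 4 mm; long side is this frame's x, z up), middle of its free part, 4 mm above the table, 18 mm to -y of the tray's middle line. The free part reaches 48 mm to -y (wall), about 48 mm to +y (other splint) and 141 mm either way along x. Lying flat here, the splint's centre is 4 mm above this point.
- splint2_center (a point): The other splint, same size and shape (240 x 26 x 8 mm), lying lengthwise in the tray along its +y side; leave it there. This point is its centre.
- kit_center (a point): First-aid kit: fixed open white case, 200 x 200 x 60 mm high, walls 5 mm, lid off. This point: its middle at rim height; z up. Two places along its y, 45 mm to -x and +x: torch in one, plain tube in the other (varies). They lie on cradles 34 mm either way in y (tops 31 mm over the table); between these, beside the torch: 36 mm to the wall, 62 mm to the tube, with a 16 mm high rib. Floor at 5 mm.
- torch_center (a point): Aluminium torch, a round bar 150 mm long along its x axis: body 28 mm in diameter, the last 28 mm at the +x end a head 40 mm in diameter with the glass; 110 g, centre of mass within 13 mm of the middle. At the start it lies level in the kit with its axis 34 mm above the table, its head towards about the kit's -y. This point is on its axis half-way along, a good place to grip.
- torch_glass (a point): Middle of the torch's glass, at the centre of its wider (+x) end, 75 mm from torch_center. Same axes as the torch.
- torch_tail (a point): Middle of the torch's tail face, at its -x end, 75 mm from torch_center. Same axes as the torch.
- tube_center (a point): Plain aluminium tube, 28 mm in diameter and 120 mm long along its x axis, no wider head, lying in the kit's other place; leave it. This point is its centre.
- camera_lens (a point): Front centre of the check camera's lens, 200 mm above the table. The camera (black, 40 x 75 x 44 mm, on a post with a round 100 mm foot, fixed) stands at the far side and looks level along this frame's -x axis, roughly towards the robot; z is up. The torch is shown with its glass on this -x axis 150 mm from the lens, its +x axis along this frame's +x.

How it is judged:
By the outcome, as a careful person would: the job done as asked, in the order asked, and still so for the second after the job is handed in, while the arm keeps its last pose, push and grip.
It also fails if it takes over 51 s, if anything falls off the work surface, if the arm or the gripper's body presses on something with over 40 N, if the wrist force passes 120 N, or if a joint passes its speed limit or range.

### The arm

A 6-joint arm with a two-finger parallel gripper is mounted at the origin on the work surface. World frame = base frame: x ahead of the robot, y to its left, z up, the work surface at z = 0. Lengths are in mm, angles in rad, forces in N, time in s.
With the tool pointing down it reaches from about 325 to 750 mm from the base axis. Payload 7.6 kg.
Tool frame: the origin (TCP) lies at the very end of the fingers, on their centre line; the grasp point (between the pads) lies 19 mm behind it; z points along the fingers, y is the direction in which the jaws open and shut (so a half turn about z gives the same grasp; the last joint's range is limited). The gripper opens to 85 mm and grips with 20 to 120 N. Pads are 22 mm wide; open, the fingers measure 114 mm over their backs; the gripper's body (76 mm by 85 mm) begins 54 mm behind the grasp point. The pads swing forward as they close: fully open they stand 13 mm farther back than shut.
Start: joints at [-1.396, 0.052, 1.401, -0, 1.689, -0.07], TCP at [127.264, -509.362, 231.323] pointing down, gripper open.
Joint ranges: [-2.9, 2.9], [-0.91, 2.17], [0.12, 2.37], [-1.06, 4.2], [0.26, 2.73], [-2.93, 2.93]. Speed limits (rad/s): [2.57, 2.57, 3.01, 3.14, 3.14, 3.14].

### API

Orientations are given as a unit quaternion [w, x, y, z].
In Python, from station import robot, imaging gives the robot as it stands.
- The arm moves only by the shell command python3 -m inch 'ROWS' [FORCE]. ROWS is a JSON object of lists of equal length, an entry for each row: "hand": the finger opening in mm, from 0 to 85.4; "offset": the shift along the tool's x, y, z in units of 40 mm (1.0 is 40 mm), a list of three; "yaw": the turn about the tool's z in units of 5 degrees (1.0 is 5 degrees). A call has 1 to 12 rows; each row is the pose to reach, as a shift and turn from the pose commanded when the call began, along the tool's axes at that moment; what a row does not reach only later rows make up. A row lasts 1/12 s, in which the tool goes at most 41.7 mm and 7.16 degrees, less where a joint would pass 70% of its speed; a pose out of reach is approached as far as the arm can. A call with a gripper value outside its range is refused whole. The fingers move at their own pace and stop on an object; FORCE is the grip in N (left out, the last holds). Time passes only in rows, so rows that repeat a pose let the fingers close. It gives the time, the measured TCP pose, the force and the opening at its end, in the units of the state.
- robot.read_state(): the state, without advancing time (a new reading comes with each control period).
- imaging.read_camera(name): name is "side" or "top"; returns (picture, depth): 480x640x3 uint8, red, green, blue; 480x640 float32, mm along the optical axis (not along the pixel's ray), 0 where there is no reading.
- imaging.camera_model(name): a dict with "vfov" (degrees; the focal length in pixels is half the picture's height over the tangent of half this angle, whatever the lens; pixels are square), "cx", "cy" (the principal point, pixels), "R" (3x3) and "t" (3): a world point X has camera coordinates R X + t. Camera axes: x right, y down, z forward; pixel columns grow to the right and rows downward; lengths in mm; the calibration is good to about 2 mm. A picture is of the moment at which its call begins. camera_model takes no time and is no camera call.
- robot.sign_off(): hands the job in, once; it reports no verdict.
The state is a dict: "time": time; "qpos": joint angles; "dq": joint speeds; "effort": joint torques, N m; "position": TCP position; "tcp_rot": TCP orientation; "ft_force": force on the tool from outside, world axes, zero at the start; "torque": the same for the moment, N m; "width": finger opening in mm.
Only numpy, scipy, OpenCV 4.12 (cv2) and the standard library are available. Lean on these libraries where they do the work, as an engineer would, in place of code of your own. Each camera call takes 0.05 s, during which the arm holds its last target. There are 200 camera calls.

## Working session

There is one attempt and no reset: what is moved stays moved. The work goes in short steps, Python scripts to look and compute and a shell command to move; the robot and the scene stay as the last step left them, time stands still between calls to the robot, and variables do not carry over. Pictures are saved under pics/ and viewed, about 8 in all and at most 12, crops included, and the job is handed in when it is done.

```bash
mkdir -p pics; ls
cat > h.py <<'E'
import numpy as np, cv2, sys
from station import robot, imaging
def cam(n):
    m=imaging.camera_model(n); f=240/np.tan(np.radians(m['vfov'])/2)
    return f,m['cx'],m['cy'],np.array(m['R']),np.array(m['t'])
def ray(n,u,v,z):
    f,cx,cy,R,t=cam(n); d=R.T@np.array([(u-cx)/f,(v-cy)/f,1]); c=-R.T@t
    return c+d*(z-c[2])/d[2]
def pts(n,D):
    f,cx,cy,R,t=cam(n); v,u=np.mgrid[:480,:640]
    P=np.stack([(u-cx)/f*D,(v-cy)/f*D,D],-1)-t
    return P@R
def proj(n,X):
    f,cx,cy,R,t=cam(n); c=R@np.array(X)+t
    return f*c[0]/c[2]+cx,f*c[1]/c[2]+cy
E
python3 - <<'E'
from h import *
for n in('top','side'):
    p,d=imaging.read_camera(n); cv2.imwrite(f'pics/{n}0.png',p[...,::-1]); np.save(n+'0.npy',d); m=imaging.camera_model(n)
    print(m, -np.array(m['R']).T@m['t'], (d==0).mean())
print(robot.read_state())
E
```

```text
pics
{'vfov': 48.13341221548222, 'cx': 312.7102112361022, 'cy': 240.76498408261457, 'R': array([[ 0.00820828, -0.99992588,  0.00899216],
       [-0.99728419, -0.00884412, -0.07311651],
       [ 0.07319062, -0.00836758, -0.99728287]]), 't': array([ -20.70311633,  613.14992415, 1162.97455888])} [ 526.53583752   -5.54752793 1204.83215007] 0.003955078125
{'vfov': 56.99489984797321, 'cx': 319.7620050110073, 'cy': 236.36224405200358, 'R': array([[-0.92619805, -0.37700126,  0.00521741],
       [-0.24873244,  0.60055697, -0.75991019],
       [ 0.28335375, -0.70512507, -0.65000714]]), 't': array([587.7630983 , 252.4816237 , 882.11451228])} [357.23494724 691.95889038 762.17749199] 0.0038053385416666665
{'time': 0.1, 'qpos': array([-1.39628825e+00,  5.27483105e-02,  1.40163114e+00,  1.57402482e-05,
        1.68858748e+00, -7.02949039e-02]), 'dq': array([-3.55753024e-04,  2.50563664e-05, -2.05975009e-03,  7.71250453e-04,
       -2.79772071e-04,  3.09507249e-04]), 'effort': array([ 7.41934418e-04, -3.82583249e+01, -3.60985279e+01, -7.13387954e-05,
        4.78581744e-03, -4.27954137e-05]), 'position': array([ 127.22421877, -509.07543388,  230.56596178]), 'tcp_rot': array([-6.86615494e-04,  9.92517939e-01,  1.22096965e-01, -2.79827589e-05]), 'ft_force': array([ 0.23352552, -0.20325309, -0.45736303]), 'torque': array([-0.02263274, -0.00130128, -0.04361583]), 'width': 85.32423262829774}
```

View pics/top0.png

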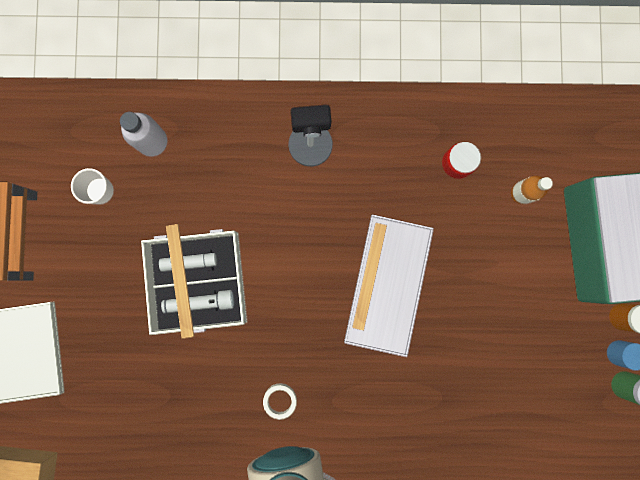

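View pics/side0.png

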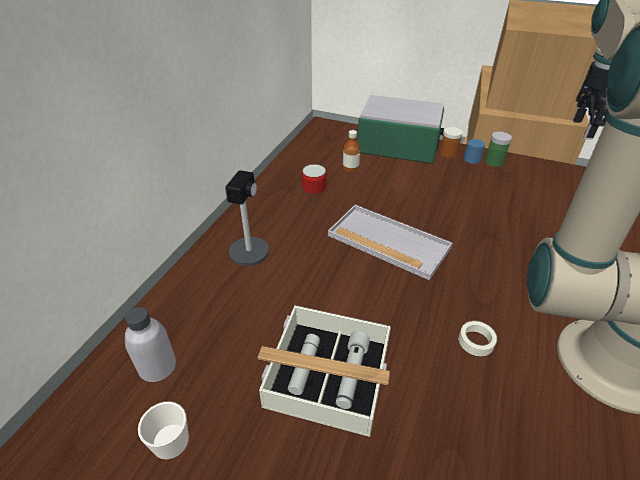

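The top view (up = +x, left = +y) shows the kit around (195,285) with the splint across it from (173,226) to (187,336). The torch is in the near place, with its head at (226,300). The tray is at (390,285) with splint 2 on its left, and the check camera is at (311,118). The side view shows the camera lens at (253,189), facing right towards the robot.

Run:
```python
from h import *
p=cv2.imread('pics/top0.png'); d=np.load('top0.npy'); P=pts('top',d)
hsv=cv2.cvtColor(p,cv2.COLOR_BGR2HSV)
def rect(mask,z,name,roi):
    m=np.zeros_like(mask,np.uint8); x0,y0,x1,y1=roi; m[y0:y1,x0:x1]=mask[y0:y1,x0:x1]
    c=max(cv2.findContours(m,0,2)[0],key=cv2.contourArea)[:,0].astype(float)
    W=np.array([ray('top',u,v,z)[:2] for u,v in c],np.float32)
    (c0,s,a)=cv2.minAreaRect(W); print(name,np.round(c0,1),np.round(s,1),round(a,1), 'n',len(c))
wood=(hsv[...,0]>10)&(hsv[...,0]<25)&(hsv[...,2]>170)&(hsv[...,1]>70)
rect(wood,68,'splint',(150,215,210,345)); rect(wood,12,'splint2',(340,210,400,340))
for nm,z,roi in(('kit',60,(130,220,260,345)),('tray',18,(335,205,445,365))):
    m=(P[...,2]>z-5)&(P[...,2]<z+5) if nm=='kit' else (hsv[...,1]<60)&(hsv[...,2]>110)
    rect(m,z,nm,roi)
print('splint z',np.median(P[...,2][wood&(np.indices(wood.shape)[1]<205)&(np.indices(wood.shape)[1]>160)]))
# torch/tube: points height
m=(P[...,2]>36)&(P[...,2]<56)&(hsv[...,2]>90)&(hsv[...,1]<60)
for nm,roi in(('torch',(155,286,236,320)),('tube',(153,247,222,277))):rect(m,36,nm,roi)
# camera box by both views
for n in('top','side'):
    q=cv2.imread(f'pics/{n}0.png');Q=pts(n,np.load(n+'0.npy'))
    c=Q[(Q[...,2]>150)&(Q[...,2]<260)&(Q[...,0]>600)&(Q[...,0]<1000)&(abs(Q[...,1])<80)]
    print(n,len(c),np.percentile(c,[1,5,50,95,99],axis=0).round(1))
    if n=='top': print('box',cv2.minAreaRect(c[c[:,2]>212][:,:2].astype(np.float32)))
    c=Q[(Q[...,2]>2)&(Q[...,2]<20)&(Q[...,0]>600)&(Q[...,0]<1000)&(abs(Q[...,1])<80)]
    print('foot',cv2.minEnclosingCircle(c[:,:2].astype(np.float32)))
s=cv2.imread('pics/side0.png')[160:215,215:275]; t=p[90:175,270:350]
cv2.imwrite('pics/crop.png',np.hstack([cv2.resize(s,(436,400),interpolation=2),cv2.resize(t,(364,387),interpolation=2)[:387]] if 0 else [cv2.resize(s,(420,400),interpolation=2),cv2.resize(t,(376,400),interpolation=2)]))
```

```text
splint [524.  265.7] [239.3  25.6] 9.6 n 75
splint2 [ 537.4 -141.6] [ 25.6 238.4] 77.6 n 103
kit [527.  196.5] [209.5 116.6] 8.3 n 142
tray [ 518.  -183.7] [142.6 291.2] 78.0 n 179
splint z 68.27178992402052
torch [483.3 204.4] [38.9 92.7] 2.0 n 41
tube [567.8 230.9] [27.1 69. ] 6.6 n 27
top 1100 [[801.  -44.3 188.4]
 [802.5 -40.4 197.7]
 [826.1  -8.6 221. ]
 [849.6  24.9 224.7]
 [853.4  28.7 225.8]]
box ((827.323974609375, -8.243587493896484), (53.55763626098633, 74.83108520507812), 5.396477222442627)
foot ((793.3034057617188, -2.171764373779297), 204.60105895996094)
side 799 [[799.2 -41.4 154.1]
 [800.8 -34.4 183.6]
 [821.5   6.3 213.6]
 [845.7  29.5 222.2]
 [849.9  30.6 223.2]]
foot ((790.046875, 13.154448509216309), 195.2647247314453)
```

View pics/crop.png

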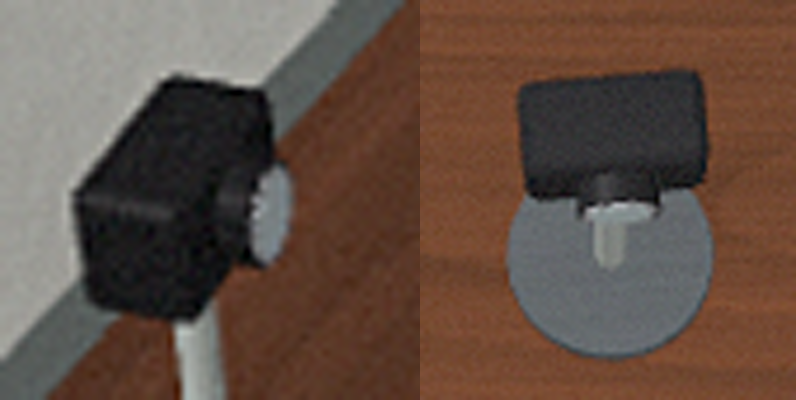

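The crop shows the lens front disc at about side pixel (253.7,189.4) and top pixel (312.8,134.9). The camera box's rear edge is tilted by about 5°.

```bash
cat >> h.py <<'E'
def phi():
    s=robot.read_state(); w,x,y,z=s['tcp_rot']
    X=np.array([1-2*(y*y+z*z),2*(x*y+z*w),2*(x*z-y*w)]); return s,np.degrees(np.arctan2(X[1],X[0])),X
def goal(pos,ph):
    from scipy.spatial.transform import Rotation as Ro
    s,f,X=phi(); w,x,y,z=s['tcp_rot']; R=Ro.from_quat([x,y,z,w]).as_matrix()
    o=R.T@(np.array(pos)-s['position'])/40; yw=-((ph-f+180)%360-180)/5
    print('t',round(s['time'],2),'pos',s['position'].round(1),'phi',round(f,2),'tilt',R[:,2].round(3),'w',round(s['width'],1),'F',s['ft_force'].round(1)); print(' -> offset',o.round(3),'yaw',round(yw,3))
E
python3 - <<'E'
from h import *
print('lens side',ray('side',253.7,189.4,200),'top',ray('top',312.8,134.9,200))
p=cv2.imread('pics/top0.png'); 
m=np.zeros((480,640),np.uint8); m[95:140,280:340]=(p[95:140,280:340].max(2)<62)
c=max(cv2.findContours(m,0,2)[0],key=cv2.contourArea)[:,0].astype(float)
W=np.array([ray('top',u,v,222)[:2] for u,v in c],np.float32)
print(cv2.minAreaRect(W))
cols=range(296,326); e=np.array([ray('top',u,np.argmax(m[:,u]),222)[:2] for u in cols]); k=np.polyfit(e[:,1],e[:,0],1); print('rear edge slope deg',np.degrees(np.arctan(k[0])))
# kit outer corners
hsv=cv2.cvtColor(p,cv2.COLOR_BGR2HSV); P=pts('top',np.load('top0.npy'))
q=np.zeros((480,640),np.uint8); q[220:345,130:260]=((hsv[...,1]<60)|(P[...,2]>10))[220:345,130:260]
q=cv2.morphologyEx(q,2,np.ones((9,9)))
c=max(cv2.findContours(q,0,2)[0],key=cv2.contourArea)[:,0]
W=np.array([ray('top',u,v,60)[:2] for u,v in c],np.float32);print('kit',cv2.minAreaRect(W))
print([ray('top',u,v,60)[:2].round() for u,v in((142,240),(238,231),(245,323),(150,333))])
goal([524,265.7,120],9.6)
E
```

```text
lens side [799.22330854 -10.77340369 200.        ] top [802.22438134 -12.4915529  200.        ]
((824.478515625, -8.75967788696289), (54.21245193481445, 73.84182739257812), 6.195888042449951)
rear edge slope deg -5.702879028279675
kit ((527.6610107421875, 238.14834594726562), (239.3489227294922, 206.7305450439453), 6.41190242767334)
[array([609., 349.]), array([630., 145.]), array([435., 126.]), array([413., 326.])]
t 0.1 pos [ 127.2 -509.1  230.6] phi 14.03 tilt [-0.     0.001 -1.   ] w 85.3 F [ 0.2 -0.2 -0.5]
 -> offset [ 14.318 -16.384   2.788] yaw 0.885
```

```bash
python3 -m inch '{"hand":[50,50,50,50,50,50,50,50,50,50,50,50],"offset":[[7,-8.2,0],[7,-8.2,0],[7,-8.2,0],[7,-8.2,0],[7,-8.2,0],[7,-8.2,0],[7,-8.2,0],[7,-8.2,0],[7,-8.2,0],[7,-8.2,0],[7,-8.2,0],[7,-8.2,0]],"yaw":[0.885,0.885,0.885,0.885,0.885,0.885,0.885,0.885,0.885,0.885,0.885,0.885]}'; python3 -c "
from h import *
goal([524,265.7,120],9.6)"
```

```text
time: 1.1
position: [320.2, -120.6, 231.1]
tcp_rot: [-0.0, 0.996, 0.086, 0.0]
ft_force: [-0.2, -0.8, -0.4]
width: 50.0
t 1.1 pos [ 320.2 -120.6  231.1] phi 9.92 tilt [ 0.     0.001 -1.   ] w 50.0 F [-0.2 -0.8 -0.4]
 -> offset [ 6.681 -8.634  2.785] yaw 0.064
```

```bash
python3 -m inch '{"hand":[50,50,50,50,50,50,50,50,50,50,50,50],"offset":[[6.68,-8.63,1.5],[6.68,-8.63,1.5],[6.68,-8.63,1.5],[6.68,-8.63,1.5],[6.68,-8.63,1.5],[6.68,-8.63,1.5],[6.68,-8.63,1.5],[6.68,-8.63,1.5],[6.68,-8.63,1.5],[6.68,-8.63,1.5],[6.68,-8.63,1.5],[6.68,-8.63,1.5]],"yaw":[0.06,0.06,0.06,0.06,0.06,0.06,0.06,0.06,0.06,0.06,0.06,0.06]}'; python3 -m inch '{"hand":[50,50,50,50],"offset":[[0,0,0],[0,0,0],[0,0,0],[0,0,0]],"yaw":[0,0,0,0]}'; python3 -c "
from h import *
goal([524,265.7,90],9.6)"
```

```text
time: 2.1
position: [526.1, 263.8, 168.4]
tcp_rot: [0.0, 0.997, 0.082, -0.002]
ft_force: [-0.1, -0.8, -0.6]
width: 49.8
time: 2.43
position: [525.4, 260.4, 171.9]
tcp_rot: [-0.0, 0.997, 0.08, 0.0]
ft_force: [1.2, -0.0, -0.6]
width: 50.1
t 2.43 pos [525.4 260.4 171.9] phi 9.22 tilt [ 0.001  0.    -1.   ] w 50.1 F [ 1.2 -0.  -0.6]
 -> offset [-0.016 -0.136  2.048] yaw -0.077
```

```bash
python3 -m inch '{"hand":[50,50,50,50,50,50,50],"offset":[[0,-0.07,0.5],[-0.02,-0.13,1],[-0.02,-0.13,1.5],[-0.02,-0.13,2],[-0.02,-0.13,2.05],[-0.02,-0.13,2.05],[-0.02,-0.13,2.05]],"yaw":[-0.08,-0.08,-0.08,-0.08,-0.08,-0.08,-0.08]}'
python3 - <<'E'
from h import *
goal([524,265.7,58.5],9.6)
s=imaging.read_camera('side')[0]; X=robot.read_state()['position']
for n in('tip',): print(proj('side',X),proj('side',[524,265.7,68]))
cv2.imwrite('pics/s1.png',cv2.resize(s[270:430,240:420],(720,600),interpolation=2)[...,::-1])
E
```

```text
time: 3.02
position: [524.3, 266.5, 90.9]
tcp_rot: [-0.0, 0.996, 0.084, 0.001]
ft_force: [-0.2, 1.0, 0.6]
width: 49.7
t 3.02 pos [524.3 266.5  90.9] phi 9.67 tilt [ 0.002  0.001 -1.   ] w 49.7 F [-0.2  1.   0.6]
 -> offset [-0.012  0.018  0.809] yaw 0.014
(np.float64(320.79774544225717), np.float64(356.43737912219194)) (np.float64(321.2120111121475), np.float64(363.63276314598426))
```

View pics/s1.png

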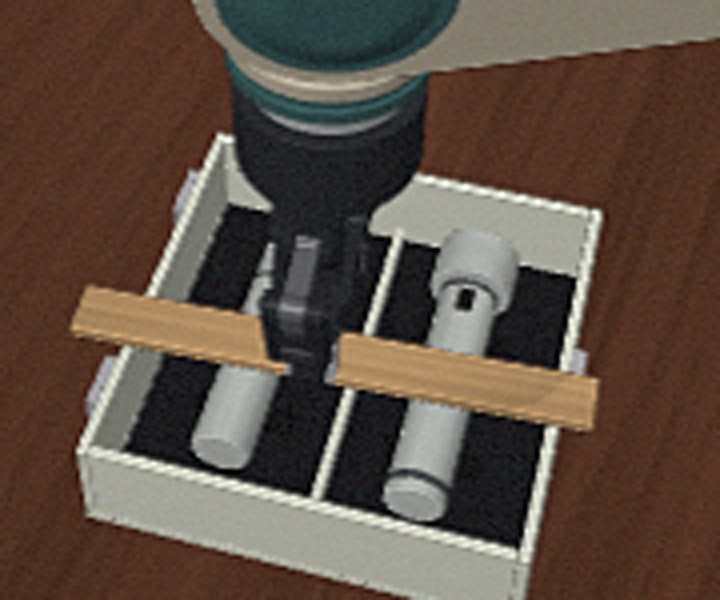

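The picture shows the fingers straddling the splint near its middle, at crop pixel (305,360). Next I go down and grip.

```bash
python3 -m inch '{"hand":[50,50,50,50,20,20,20,20,20,20,20],"offset":[[0,0,0.4],[0,0,0.8],[0,0,0.8],[0,0,0.8],[0,0,0.8],[0,0,0.8],[0,0,0.8],[0,0,0.8],[0,0,0.8],[0,0,0.8],[0,0,0.8]],"yaw":[0,0,0,0,0,0,0,0,0,0,0]}' 40; python3 -c "
from h import *
goal([524,265.7,180],9.6)"
```

```text
time: 3.98
position: [524.7, 267.1, 59.3]
tcp_rot: [-0.0, 0.996, 0.085, 0.002]
ft_force: [-0.9, -1.3, 6.8]
width: 24.7
t 3.98 pos [524.7 267.1  59.3] phi 9.7 tilt [ 0.003  0.001 -1.   ] w 24.7 F [-0.9 -1.3  6.8]
 -> offset [-0.013  0.029 -3.018] yaw 0.02
```

```bash
python3 -m inch '{"hand":[20,20,20,20,20,20,20,20,20,20],"offset":[[0,0,-0.1],[0,0,-0.3],[0,0,-0.7],[0,0,-1.2],[0,0,-1.7],[0,0,-2.2],[0,0,-2.6],[0,0,-2.9],[0,0,-3],[0,0,-3]],"yaw":[0,0,0,0,0,0,0,0,0,0]}'
python3 - <<'E'
from h import *
goal([514.3,-201.3,180],-12)
s,sd=imaging.read_camera('side'); p,d=imaging.read_camera('top')
h=cv2.cvtColor(s,cv2.COLOR_RGB2HSV); P=pts('side',sd)
m=(h[...,0]>8)&(h[...,0]<25)&(h[...,1]>70)&(P[...,2]>140)&(P[...,2]<230)&(P[...,0]>350)&(P[...,0]<680)&(abs(P[...,1]-270)<60)
q=P[m]; c=q.mean(0); k=np.polyfit(q[:,0],q[:,2],1); print(len(q),c,'slope',k[0],q.min(0),q.max(0), 'z at centre',np.polyval(k,524.7))
# torch, free view, top
cv2.imwrite('pics/t2.png',p[...,::-1]); np.save('t2.npy',d)
cv2.imwrite('pics/s2.png',np.ascontiguousarray(s[180:440,200:460])[...,::-1])
E
```

```text
time: 4.82
position: [524.0, 266.8, 178.4]
tcp_rot: [-0.0, 0.996, 0.085, 0.001]
ft_force: [-0.8, -0.1, 0.5]
width: 24.3
t 4.82 pos [524.  266.8 178.4] phi 9.7 tilt [ 0.002  0.001 -1.   ] w 24.3 F [-0.8 -0.1  0.5]
 -> offset [-2.212 11.495 -0.048] yaw 4.34
1870 [516.31093888 268.32753424 186.29171501] slope -0.0016094178132580613 [402.13814687 233.80820119 177.80409126] [641.59126199 311.70296836 227.83842254] z at centre 186.27821350992426
```

View pics/s2.png

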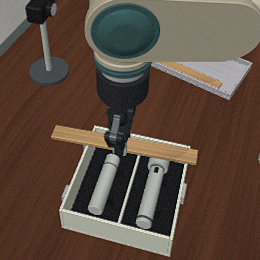

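The splint hangs level from the middle grip with its underside near the fingertips. I carry it to the tray.

```bash
python3 -m inch '{"hand":[20,20,20,20,20,20,20,20,20,20,20,20],"offset":[[-0.03,0.15,0],[-0.1,0.5,0],[-0.2,1.05,0],[-0.32,1.7,0],[-0.46,2.4,0],[-0.6,3.1,0],[-0.73,3.8,0],[-0.87,4.5,0],[-1.0,5.2,0],[-1.14,5.9,0],[-1.27,6.6,0],[-1.4,7.3,0]],"yaw":[0,0.2,0.5,0.9,1.3,1.7,2.1,2.5,2.9,3.3,3.7,4.1]}';python3 -c "
from h import *
goal([514.3,-201.3,180],-12)"
```

```text
time: 5.92
position: [516.6, -33.0, 176.7]
tcp_rot: [0.0, 0.995, -0.096, -0.001]
ft_force: [-0.2, -0.0, 0.0]
width: 24.9
t 5.92 pos [516.6 -33.  176.7] phi -10.99 tilt [-0.001 -0.    -1.   ] w 24.9 F [-0.2 -0.   0. ]
 -> offset [ 0.745  4.142 -0.082] yaw 0.202
```

```bash
python3 -m inch '{"hand":[20,20,20,20,20,20,20,20,20,20,20,20],"offset":[[0.13,0.7,0],[0.25,1.4,0],[0.37,2.1,0],[0.5,2.8,0],[0.6,3.3,0],[0.68,3.7,0],[0.73,4.0,0],[0.75,4.14,0],[0.75,4.14,0],[0.75,4.14,0],[0.75,4.14,0],[0.75,4.14,0]],"yaw":[0.1,0.2,0.2,0.2,0.2,0.2,0.2,0.2,0.2,0.2,0.2,0.2]}';python3 - <<'E'
from h import *
goal([514.3,-201.3,30],-12)
p,d=imaging.read_camera('top'); P=pts('top',d); h=cv2.cvtColor(p,cv2.COLOR_RGB2HSV)
m=(h[...,0]>8)&(h[...,0]<25)&(h[...,1]>70)&(P[...,2]>150)&(P[...,2]<230)&(P[...,1]<-100)&(P[...,1]>-300)
q=P[m]; print(len(q),np.percentile(q,[1,99],axis=0).round(1),cv2.minAreaRect(q[:,:2].astype(np.float32)))
E
```

```text
time: 6.92
position: [516.2, -198.0, 177.3]
tcp_rot: [-0.0, 0.995, -0.102, 0.0]
ft_force: [-0.5, -0.2, -0.4]
width: 24.7
t 6.92 pos [ 516.2 -198.   177.3] phi -11.73 tilt [ 0.  0. -1.] w 24.7 F [-0.5 -0.2 -0.4]
 -> offset [-0.031  0.09   3.683] yaw 0.054
571 [[ 399.  -229.9  182. ]
 [ 632.  -166.2  190.3]] ((515.3567504882812, -195.96676635742188), (26.27642059326172, 239.36334228515625), 78.3075180053711)
```

```bash
python3 -m inch '{"hand":[20,20,20,20,20,20,20,20,20,20,20,20],"offset":[[0,0.05,0.2],[0,0.13,0.6],[0,0.13,1.2],[0,0.13,1.8],[0,0.13,2.4],[0,0.13,3],[0,0.13,3.5],[0,0.13,3.8],[0,0.13,4],[0,0.13,4.1],[0,0.13,4.1],[0,0.13,4.1]],"yaw":[0.05,0.05,0.05,0.05,0.05,0.05,0.05,0.05,0.05,0.05,0.05,0.05]}';python3 -c "
from h import *
goal([514.3,-201.3,4],-12)"
```

```text
time: 7.97
position: [515.7, -204.3, 14.3]
tcp_rot: [0.0, 0.994, -0.105, 0.001]
ft_force: [-1.0, -0.1, -0.7]
width: 24.6
t 7.97 pos [ 515.7 -204.3   14.3] phi -12.05 tilt [ 0.002 -0.001 -1.   ] w 24.6 F [-1.  -0.1 -0.7]
 -> offset [-0.05  -0.066  0.258] yaw -0.009
```

```bash
python3 -m inch '{"hand":[20,20,20,20,20],"offset":[[0,0,0.07],[0,0,0.14],[0,0,0.2],[0,0,0.22],[0,0,0.22]],"yaw":[0,0,0,0,0]}';python3 -m inch '{"hand":[20,20],"offset":[[0,0,0.025],[0,0,0.025]],"yaw":[0,0]}'
```

```text
time: 8.38
position: [514.9, -203.9, 4.3]
tcp_rot: [-0.0, 0.994, -0.105, -0.0]
ft_force: [-0.4, 0.3, 0.2]
width: 24.7
time: 8.55
position: [515.1, -204.1, 4.1]
tcp_rot: [0.0, 0.994, -0.105, 0.0]
ft_force: [-3.1, 0.9, 4.1]
width: 24.4
```

```bash
python3 -m inch '{"hand":[20,20],"offset":[[0,0,0.015],[0,0,0.015]],"yaw":[0,0]}'; python3 -m inch '{"hand":[28,32,36,40,40,40,40,40,40,40,40],"offset":[[0,0,0],[0,0,0],[0,0,0],[0,0,0],[0,0,-0.2],[0,0,-0.6],[0,0,-1.4],[0,0,-2.2],[0,0,-3],[0,0,-3.8],[0,0,-4.2]],"yaw":[0,0,0,0,0,0,0,0,0,0,0]}';python3 - <<'E'
from h import *
p,d=imaging.read_camera('top'); h=cv2.cvtColor(p,cv2.COLOR_RGB2HSV); P=pts('top',d)
m=(h[...,0]>8)&(h[...,0]<25)&(h[...,1]>60)&(h[...,2]>150)&(P[...,2]<40); m[:, :330]=0;m[:,450:]=0;m[:205]=0;m[370:]=0
for c in cv2.findContours(m.astype(np.uint8),0,2)[0]:
    if cv2.contourArea(c)>40:
        W=np.array([ray('top',u,v,12)[:2] for u,v in c[:,0].astype(float)],np.float32); print(cv2.minAreaRect(W))
print(np.percentile(P[m][:,2],[2,50,98]))
cv2.imwrite('pics/t3.png',p[...,::-1]); np.save('t3.npy',d)
# torch from clear view
k=cv2.cvtColor(p,cv2.COLOR_RGB2GRAY); r=np.zeros((480,640),np.uint8); r[:]=k>105
for nm,roi,z in(('torch',(153,282,238,322),34),('tube',(151,245,222,280),34)):
    x0,y0,x1,y1=roi; q=np.zeros_like(r); q[y0:y1,x0:x1]=r[y0:y1,x0:x1]; q=cv2.morphologyEx(q,2,np.ones((4,4)))
    c=max(cv2.findContours(q,0,2)[0],key=cv2.contourArea)
    W=np.array([ray('top',u,v,z)[:2] for u,v in c[:,0].astype(float)],np.float32); print(nm,cv2.minAreaRect(W),cv2.boundingRect(c))
o=np.hstack([cv2.resize(p[215:350,130:260],(400,415)),cv2.resize(p[205:365,335:455],(311,415))]); cv2.imwrite('pics/c3.png',o[...,::-1])
E
```

```text
time: 8.72
position: [515.1, -204.1, 4.0]
tcp_rot: [0.0, 0.994, -0.105, 0.0]
ft_force: [-5.5, 1.9, 8.7]
width: 24.7
time: 9.63
position: [516.2, -204.4, 176.2]
tcp_rot: [0.001, 0.994, -0.105, 0.003]
ft_force: [0.3, -0.2, 0.5]
width: 40.1
((488.4372253417969, -187.4264678955078), (12.571290016174316, 59.40216064453125), 71.3603515625)
((582.8326416015625, -216.51856994628906), (25.8739013671875, 98.8684310913086), 77.5707778930664)
((537.3370971679688, -141.35391235351562), (25.938610076904297, 238.59605407714844), 77.53116607666016)
[ 7.30638462 12.14943992 17.01483023]
torch ((478.27679443359375, 227.30398559570312), (39.1905403137207, 143.59324645996094), 3.608039140701294) (167, 291, 67, 22)
tube ((562.239990234375, 255.5103759765625), (27.83565902709961, 122.73528289794922), 6.690380573272705) (160, 254, 57, 18)
```

View pics/c3.png

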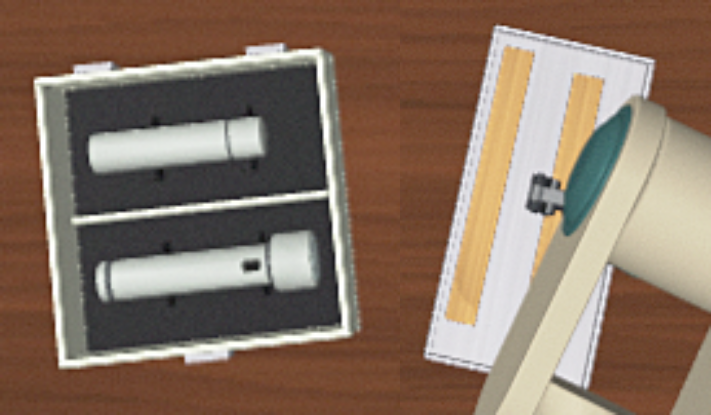

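The left crop shows the torch clear, with its tail at (97,282) and glass end at (318,260). The right crop shows the splint lying in the free part, parallel to splint 2.

Run:
```python
from h import *
p=cv2.imread('pics/t3.png'); k=cv2.cvtColor(p,cv2.COLOR_BGR2GRAY)
pt=[]
for u in list(range(168,206))+list(range(221,232)):
    v=np.where(k[286:320,u]>100)[0]+286; pt.append((u,(v[0]+v[-1])/2,len(v)))
pt=np.array(pt); W=np.array([ray('top',u,v,38)[:2] for u,v,_ in pt])
a=np.polyfit(W[:,1],W[:,0],1); r=W[:,0]-np.polyval(a,W[:,1]); print('axis deg',np.degrees(np.arctan(a[0])),r.std(),pt[::6,2])
row=lambda u:int(round(np.interp(u,pt[:,0],pt[:,1])))
print([ (u,k[row(u),u]) for u in list(range(157,169))]); print([(u,k[row(u),u]) for u in range(229,240)])
t=ray('top',161.5,row(161.5),34);g=ray('top',233.4,row(233.4),34); print(t,g,np.linalg.norm(g-t)); c=(t+g)/2;c[0]=np.polyval(a,c[1]); print('centre',c)
goal([c[0],c[1],176],90+0)
```

```text
axis deg -4.354601444353317 3.6890564692132526 [14. 13. 13. 13. 13. 13. 13. 18. 18.]
[(157, np.uint8(53)), (158, np.uint8(57)), (159, np.uint8(55)), (160, np.uint8(62)), (161, np.uint8(53)), (162, np.uint8(51)), (163, np.uint8(47)), (164, np.uint8(56)), (165, np.uint8(53)), (166, np.uint8(46)), (167, np.uint8(69)), (168, np.uint8(81))]
[(229, np.uint8(240)), (230, np.uint8(178)), (231, np.uint8(173)), (232, np.uint8(131)), (233, np.uint8(91)), (234, np.uint8(56)), (235, np.uint8(60)), (236, np.uint8(55)), (237, np.uint8(51)), (238, np.uint8(25)), (239, np.uint8(255))]
[483.31945755 310.52665032  34.        ] [482.39249755 155.2332667   34.        ] 155.29615014656025
centre [477.73179101 232.87995851  34.        ]
t 9.68 pos [ 517.  -204.9  178.4] phi -12.05 tilt [ 0.009 -0.004 -1.   ] w 39.8 F [ 0.3 -0.2  3.2]
 -> offset [-3.2440e+00 -1.0498e+01  3.0000e-03] yaw -20.409
```

Run:
```python
from h import *
p=cv2.imread('pics/t3.png'); k=cv2.cvtColor(p,cv2.COLOR_BGR2GRAY)
def fit(l0,l1,us,h,z):
    pt=[]
    for u in us:
        vm=l0[1]+(u-l0[0])*(l1[1]-l0[1])/(l1[0]-l0[0]); a=int(vm-h); col=k[a:a+2*h+1,u].astype(float)
        w=np.where(col>100)[0]; pt.append((u,a+(w[0]+w[-1])/2))
    W=np.array([ray('top',u,v,z)[:2] for u,v in pt],np.float32)
    vx,vy,x,y=cv2.fitLine(W,cv2.DIST_HUBER,0,.01,.01).ravel(); r=(W[:,0]-x)*vy-(W[:,1]-y)*vx
    print('angle of axis',np.degrees(np.arctan2(vx,-vy))%180,'rms',r.std()); return vx,vy,x,y,pt
f=fit((161.5,306.7),(233.4,299.6),list(range(168,205))+list(range(222,231)),13,36)
vx,vy,x,y,pt=f
pp=np.polyfit(*np.array(pt).T,1)
for rg in(range(157,170),range(229,239)): print([(u,int(k[int(round(np.polyval(pp,u))),u])) for u in rg])
for u in(161.5,233.4):print(ray('top',u,np.polyval(pp,u),34))
fit((159.5,266),(216,260),range(163,203),11,36)
```

```text
angle of axis 6.6606402 rms 0.51964974
[(157, 67), (158, 55), (159, 50), (160, 37), (161, 209), (162, 245), (163, 224), (164, 117), (165, 112), (166, 232), (167, 234), (168, 227), (169, 231)]
[(229, 240), (230, 178), (231, 163), (232, 132), (233, 88), (234, 53), (235, 52), (236, 56), (237, 52), (238, 21)]
[467.69943462 310.07776171  34.        ]
[485.75184177 155.29705568  34.        ]
angle of axis 6.663133 rms 0.5923722
```

```bash
python3 -m inch '{"hand":[50,50,50,50,50,50,50,50,50,50,50,50],"offset":[[-0.15,-0.5,0],[-0.4,-1.3,0],[-0.7,-2.2,0],[-1,-3.1,0],[-1.25,-4,0],[-1.5,-4.9,0],[-1.8,-5.8,0],[-2.1,-6.7,0],[-2.4,-7.6,0],[-2.7,-8.5,0],[-2.95,-9.4,0],[-3.2,-10.2,0]],"yaw":[-1.2,-2.5,-3.8,-5.1,-6.4,-7.7,-9,-10.3,-11.6,-12.9,-14.2,-15.5]}';python3 -c "
from h import *
goal([476.8,232,110],96.66)"
```

```text
time: 10.68
position: [474.3, 223.9, 170.8]
tcp_rot: [-0.0, 0.84, 0.543, -0.0]
ft_force: [0.9, 0.2, -0.3]
width: 49.8
t 10.68 pos [474.3 223.9 170.8] phi 65.81 tilt [-0.  0. -1.] w 49.8 F [ 0.9  0.2 -0.3]
 -> offset [ 0.211 -0.025  1.52 ] yaw -6.17
```

```bash
python3 -m inch '{"hand":[50,50,50,50,50,50,50,50,50],"offset":[[0.1,0,0],[0.2,0,0],[0.2,0,0.3],[0.2,0,0.8],[0.2,0,1.2],[0.2,0,1.5],[0.2,0,1.5],[0.2,0,1.5],[0.2,0,1.5]],"yaw":[-1.3,-2.6,-3.9,-5.2,-6.17,-6.17,-6.17,-6.17,-6.17]}';python3 - <<'E'
from h import *
goal([476.8,232,16],96.66)
s=imaging.read_camera('side')[0]
cv2.imwrite('pics/s4.png',cv2.resize(s[250:430,240:420],(600,600),interpolation=2)[...,::-1])
E
```

```text
time: 11.43
position: [478.9, 229.2, 112.0]
tcp_rot: [0.0, 0.668, 0.744, 0.001]
ft_force: [-0.4, 1.1, 0.7]
width: 50.1
t 11.43 pos [478.9 229.2 112. ] phi 96.19 tilt [ 0.001  0.001 -1.   ] w 50.1 F [-0.4  1.1  0.7]
 -> offset [ 0.075 -0.048  2.4  ] yaw -0.094
```

View pics/s4.png

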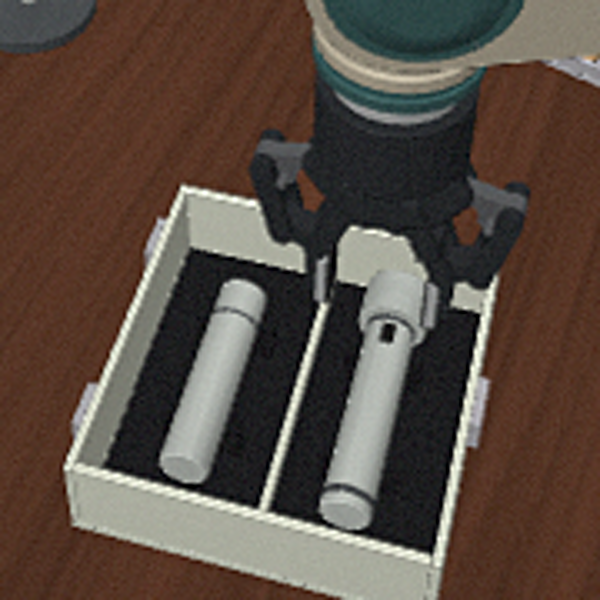

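The jaws straddle the torch body and lie parallel to it. I descend in two stages and watch the force.

```bash
python3 -m inch '{"hand":[50,50,50,50,50,50],"offset":[[0.04,-0.03,0.4],[0.08,-0.05,0.9],[0.08,-0.05,1.4],[0.08,-0.05,1.7],[0.08,-0.05,1.8],[0.08,-0.05,1.8]],"yaw":[-0.09,-0.09,-0.09,-0.09,-0.09,-0.09]}';python3 -m inch '{"hand":[50,50,50,50,50,50],"offset":[[0,0,0.12],[0,0,0.24],[0,0,0.36],[0,0,0.48],[0,0,0.55],[0,0,0.55]],"yaw":[0,0,0,0,0,0]}';python3 -c "
from h import *
goal([476.8,232,17],96.66)"
```

```text
time: 11.98
position: [475.9, 231.9, 38.6]
tcp_rot: [-0.0, 0.664, 0.747, -0.0]
ft_force: [0.2, -0.1, -0.2]
width: 50.2
time: 12.48
position: [475.6, 231.8, 16.1]
tcp_rot: [-0.0, 0.664, 0.747, -0.001]
ft_force: [0.7, 0.3, 0.3]
width: 50.3
t 12.48 pos [475.6 231.8  16.1] phi 96.75 tilt [-0.001 -0.001 -1.   ] w 50.3 F [0.7 0.3 0.3]
 -> offset [ 0.002  0.03  -0.024] yaw 0.017
```

```bash
python3 -m inch '{"hand":[40,36,32,28,24,20,20,20,20,20],"offset":[[0,0.03,0],[0,0.03,0],[0,0.03,0],[0,0.03,0],[0,0.03,0],[0,0.03,0],[0,0.03,0],[0,0.03,0],[0,0.03,0],[0,0.03,0]],"yaw":[0,0,0,0,0,0,0,0,0,0]}' 60;python3 -m inch '{"hand":[20,20,20,20,20,20,20,20,20,20],"offset":[[0,0.03,-0.1],[0,0.03,-0.3],[0,0.03,-0.7],[0,0.03,-1.2],[0,0.03,-1.9],[0,0.03,-2.6],[0,0.03,-3.3],[0,0.03,-4],[0,0.03,-4.4],[0,0.03,-4.6]],"yaw":[0,0,0,0,0,0,0,0,0,0]}';python3 -c "
from h import *
a=np.radians(5.7); L=np.array([800.5,-11.5,0]); g=L-225*np.array([np.cos(a),np.sin(a),0]); g[2]=181; print(g)
goal(g,185.7)"
```

```text
time: 13.32
position: [477.2, 232.2, 17.3]
tcp_rot: [0.0, 0.664, 0.748, 0.0]
ft_force: [-4.0, -1.6, 6.3]
width: 26.5
time: 14.15
position: [479.4, 232.6, 204.5]
tcp_rot: [0.001, 0.664, 0.747, 0.002]
ft_force: [0.3, 0.6, -0.8]
width: 26.1
[576.61249676 -33.84694369 181.        ]
t 14.15 pos [479.4 232.6 204.5] phi 96.75 tilt [ 0.005  0.002 -1.   ] w 26.1 F [ 0.3  0.6 -0.8]
 -> offset [-6.901  1.627  0.589] yaw -17.79
```

```bash
python3 -m inch '{"hand":[20,20,20,20,20,20,20,20,20,20,20,20],"offset":[[-0.1,0.03,0],[-0.3,0.08,0],[-0.7,0.2,0],[-1.1,0.3,0.03],[-1.6,0.4,0.06],[-2.1,0.5,0.1],[-2.6,0.6,0.15],[-3.1,0.7,0.2],[-3.6,0.8,0.25],[-4.1,0.9,0.3],[-4.6,1.0,0.35],[-5.1,1.15,0.4]],"yaw":[-0.2,-0.7,-1.5,-2.4,-3.4,-4.4,-5.4,-6.4,-7.4,-8.4,-9.4,-10.4]}';python3 -c "
from h import *
goal([576.6,-33.8,181],185.7)"
```

```text
time: 15.15
position: [547.8, 34.0, 183.9]
tcp_rot: [-0.001, 0.267, 0.964, -0.0]
ft_force: [0.9, -0.1, -1.8]
width: 26.3
t 15.15 pos [547.8  34.  183.9] phi 148.99 tilt [-0.001 -0.    -1.   ] w 26.3 F [ 0.9 -0.1 -1.8]
 -> offset [-1.489 -1.083  0.072] yaw -7.341
```

```bash
python3 -m inch '{"hand":[20,20,20,20,20,20,20,20,20,20,20,20],"offset":[[-0.3,-0.2,0],[-0.6,-0.4,0],[-0.9,-0.65,0],[-1.15,-0.85,0],[-1.3,-0.97,0.03],[-1.4,-1.03,0.05],[-1.49,-1.08,0.07],[-1.49,-1.08,0.07],[-1.49,-1.08,0.07],[-1.49,-1.08,0.07],[-1.49,-1.08,0.07],[-1.49,-1.08,0.07]],"yaw":[-1.1,-2.2,-3.3,-4.3,-5.3,-6.1,-6.7,-7.1,-7.34,-7.34,-7.34,-7.34]}';python3 -m inch '{"hand":[20,20,20,20],"offset":[[0,0,0],[0,0,0],[0,0,0],[0,0,0]],"yaw":[0,0,0,0]}';python3 - <<'E'
from h import *
goal([576.6,-33.8,181],185.7)
for n in('top','side'):
    p,d=imaging.read_camera(n); cv2.imwrite(f'pics/{n}5.png',p[...,::-1]); np.save(n+'5.npy',d)
    a=(250,90,370,270) if n=='top' else (200,140,380,290)
    print(n,[np.round(proj(n,X),1) for X in([651.2,-26.3,200],[501.9,-41.3,200],[800.5,-11.5,200])])
    globals()[n]=cv2.resize(p[a[1]:a[3],a[0]:a[2]],None,fx=3.3 if n=='top' else 2,fy=3.3 if n=='top' else 2,interpolation=2)
o=np.zeros((594,760,3),np.uint8); o[:,:396]=top[:594,:396]; o[:300,400:760]=side; cv2.imwrite('pics/c5.png',o[...,::-1])
E
```

```text
time: 16.15
position: [576.5, -32.6, 181.9]
tcp_rot: [-0.0, -0.047, 0.999, -0.0]
ft_force: [-0.1, -0.4, -1.4]
width: 26.2
time: 16.48
position: [576.6, -32.7, 182.1]
tcp_rot: [0.0, -0.048, 0.999, -0.0]
ft_force: [0.7, 0.3, 0.2]
width: 26.2
t 16.48 pos [576.6 -32.7 182.1] phi -174.55 tilt [ 0. -0. -1.] w 26.2 F [0.7 0.3 0.2]
 -> offset [ 0.003 -0.027  0.028] yaw -0.051
top [array([319.5, 213.8]), array([326.9, 293.6]), array([312.3, 135.8])]
side [array([317.7, 200.6]), array([386.6, 212.8]), array([253.4, 189.1])]
```

View pics/c5.png

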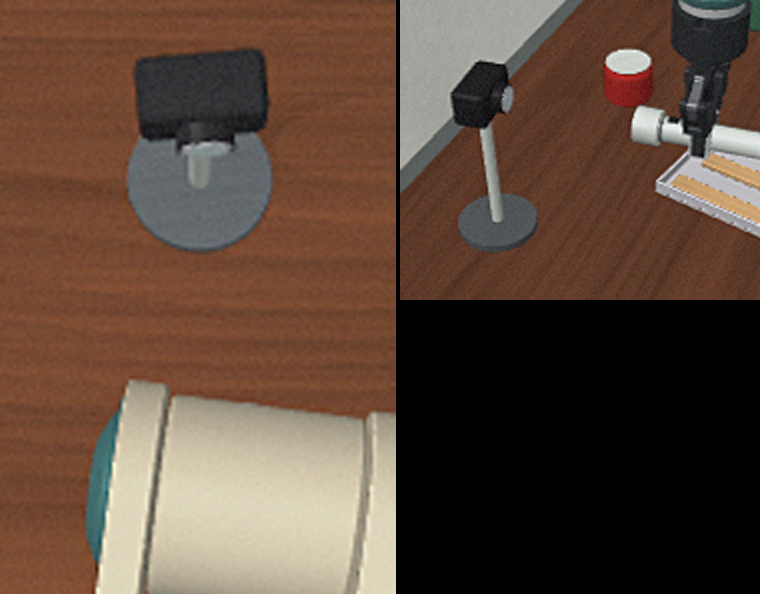

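The top view of the torch is blocked by the arm. The side crop shows the torch held about level, with its head towards the lens at full-image (520,203)/2 scale. I measure it from the side image and depth.

Run:
```python
from h import *
p=cv2.imread('pics/side5.png'); P=pts('side',np.load('side5.npy')); hsv=cv2.cvtColor(p,cv2.COLOR_BGR2HSV)
a=np.radians(5.7); L=np.array([800.5,-11.5,200]); E=np.array([[np.cos(a),np.sin(a),0],[-np.sin(a),np.cos(a),0],[0,0,1]])
Q=(P-L)@E.T
m=(Q[...,0]>-330)&(Q[...,0]<-130)&(abs(Q[...,1])<35)&(abs(Q[...,2])<30)&(hsv[...,2]>110)&(hsv[...,1]<50)
q=Q[m]; print(len(q),np.percentile(q,[1,50,99],axis=0).round(1)); v,u=np.where(m); print(u.min(),u.max(),v.min(),v.max())
# circle fits per slice (known radius) along axis
from scipy.optimize import least_squares
b=q[(q[:,0]<-190)]; h=q[(q[:,0]>-176)&(q[:,0]<-152)]
f=lambda s:np.r_[np.hypot(b[:,1]-s[0]-s[1]*(b[:,0]+225),b[:,2]-s[2]-s[3]*(b[:,0]+225))-14]
r=least_squares(f,[0,0,0,0],loss='soft_l1'); print('body n',len(b),'y0,slopey,z0,slopez',r.x.round(4), 'deg',np.degrees(r.x[[1,3]]),np.abs(r.fun).mean())
r=least_squares(lambda s:np.hypot(h[:,1]-s[0],h[:,2]-s[1])-20,[0,0]); print('head',len(h),r.x,np.abs(r.fun).mean())
# image: axis row-mid per column and leftmost edge
for u in (313,314,315,316,317,318,320,324,328,362,366,370,374,378):
    w=np.where(m[:,u])[0]; print(u,(w.min(),w.max()) if len(w) else None,end=' ')
```

```text
805 [[-299.5   -7.8  -14.9]
 [-234.8   12.7    7.1]
 [-151.8   22.8   18.5]]
316 387 193 220
body n 523 y0,slopey,z0,slopez [ 1.623   0.0114 -2.4625 -0.0152] deg [ 0.65387781 -0.87183935] 1.8194838857781626
head 193 [ 0.72477533 -2.11080005] 0.9976960451369342
313 None 314 None 315 None 316 (np.int64(199), np.int64(209)) 317 (np.int64(196), np.int64(209)) 318 (np.int64(194), np.int64(209)) 320 (np.int64(193), np.int64(210)) 324 (np.int64(194), np.int64(211)) 328 (np.int64(194), np.int64(212)) 362 (np.int64(203), np.int64(216)) 366 (np.int64(204), np.int64(216)) 370 (np.int64(205), np.int64(217)) 374 (np.int64(205), np.int64(218)) 378 (np.int64(206), np.int64(218))
```

```bash
python3 -m inch '{"hand":[20,20,20,20,20,20,20,20],"offset":[[0,-0.01,-0.015],[0,-0.027,-0.035],[0,-0.027,-0.035],[0,-0.027,-0.035],[0,-0.027,-0.035],[0,-0.027,-0.035],[0,-0.027,-0.035],[0,-0.027,-0.035]],"yaw":[-0.05,-0.05,-0.05,-0.05,-0.05,-0.05,-0.05,-0.05]}';python3 - <<'E'
from h import *
goal([576.6,-33.8,183.5],185.7); print(abs(robot.read_state()['dq']).max())
p,d=imaging.read_camera('side'); h=cv2.cvtColor(p,cv2.COLOR_RGB2HSV)
p2,_=imaging.read_camera('top'); o=np.hstack([p[130:330,200:520],p2[200:400,130:450]]); cv2.imwrite('pics/fin.png',o[...,::-1])
h=cv2.cvtColor(p2,cv2.COLOR_RGB2HSV)
m=(h[...,0]>8)&(h[...,0]<25)&(h[...,1]>60)&(h[...,2]>150); m[:,:330]=0;m[:,450:]=0;m[:205]=0;m[370:]=0
for c in cv2.findContours(m.astype(np.uint8),0,2)[0]:
    if cv2.contourArea(c)>40:
        W=np.array([ray('top',u,v,12)[:2] for u,v in c[:,0].astype(float)],np.float32); print(cv2.minAreaRect(W))
E
```

```text
time: 17.25
position: [576.7, -33.8, 183.5]
tcp_rot: [0.0, -0.05, 0.999, -0.0]
ft_force: [-0.4, -0.6, -1.0]
width: 26.4
t 17.25 pos [576.7 -33.8 183.5] phi -174.3 tilt [ 0. -0. -1.] w 26.4 F [-0.4 -0.6 -1. ]
 -> offset [ 0.003  0.001 -0.001] yaw 0.001
0.001271537339155021
((514.3209228515625, -201.95144653320312), (25.942996978759766, 238.8297882080078), 77.92071533203125)
((545.3859252929688, -155.308349609375), (20.78269386291504, 219.2366943359375), 82.73169708251953)
```

View pics/fin.png

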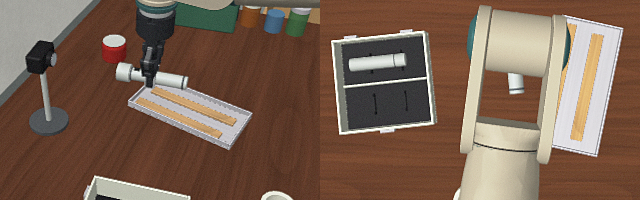

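The last picture shows the torch held level at (150,78) and facing the lens at (55,60). Both splints lie parallel in the tray, and the tube is still in the kit at (378,62). The cleared splint measures (514,-202) at -12°, as intended.

```bash
python3 -c "
from station import robot
print(robot.sign_off())"
```

```text
the job is handed in; nothing more can be done
None
```

I cleared the splint, took the torch out and handed the job in with it held still in front of the camera, at 17.3 s of the 51 s allowed.

- **Splint:** I lowered it into the tray's free part until the wrist force showed contact (about 9 N), then released it. It measures (514, -202) mm at -12°, within about 1 mm of the planned spot and within half a degree of the other splint.
- **Torch position:** It is gripped about half-way along at 60 N, with its glass about 151 mm from the lens by depth. After that check I made a last correction of about 1 mm sideways and 1.4 mm up. The arm reached the corrected pose within 0.1 mm with joints essentially still, but I did not measure the torch itself again.
- **Check that disagreed slightly:** Before that correction, the depth fit put the torch axis about 2 mm low and tilted about 0.9°. I read the tilt as depth noise, because the tool itself was vertical. The arm blocked the top view of the torch, so the side camera was the only check on it.
- **Other things:** In the last top view the arm hid part of the other splint, so its final measurement is only partial. It had not moved just after I laid the first one. The tube is still in the kit and looks undisturbed; I did not measure it again.

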